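Sort inspected valve bodies into tray pockets and reject box

ROBOT

A 6-joint arm with a two-finger parallel gripper is mounted at the origin on the work surface. World frame = base frame: x ahead of the robot, y to its left, z up, the work surface at z = 0. Lengths are in m, angles in rad, forces in N, time in s.
With the tool pointing down it reaches from about 0.35 to 0.725 m from the base axis. Payload 6 kg.
Tool frame: the origin (TCP) lies between the finger pads; the fingertips stand 17 mm ahead of it and the grasp point (between the pads) lies 2 mm behind it (r.tip_extent is the distance from the TCP to the fingertips, in m); z points along the fingers, y is the line along which they close (so a half turn about z gives the same grasp; the last joint's range is limited). The gripper opens to 85 mm and grips with 20 to 120 N. Pads are 22 mm wide; open, the fingers measure 114 mm over their backs; the gripper's body (76 mm by 85 mm) begins 54 mm behind the grasp point. The pads swing forward as they close: fully open they stand 13 mm farther back than shut.
Start: joints at [-0.947, 0.04, 0.085, 0, -1.615, -0.334], TCP at [0.171, -0.575, 0.248] pointing down, gripper open.
Joint ranges: [-2.56, 2.56], [-1.29, 2.01], [-1.08, 1.49], [-3.29, 1.98], [-2.81, -0.18], [-2.99, 2.99]. Speed limits (rad/s): [2.57, 2.57, 3.01, 3.14, 3.14, 3.14].

INTERFACE

Orientations are given as a 3x3 rotation matrix whose columns are the frame's x, y, z axes.
In Python, from bench import r, read_camera, search_frame, tip_of gives the robot as it stands. The module is installed in compiled form; this text tells all that it offers.
- The arm moves only by the tool drive_tool, never from a script. Its argument "series" is a list of rows, each an object of numbers: "x", "y", "z": the shift along the tool's x, y, z in mm; "wx", "wy", "wz": the turn, a rotation vector about the tool's x, y, z in rad. In form: [{"x": .., "y": .., "z": .., "wx": .., "wy": .., "wz": ..}, ...]. A call has 1 to 10 rows; each row shifts and turns the commanded pose from where the row before left it, along the tool's axes as they then stand; what a row does not reach is not made up. A row lasts 1/10 s, in which the tool goes at most 50 mm and 8.59 degrees, less where a joint would pass 70% of its speed; a pose out of reach is approached as far as the arm can. A call with a gripper value outside its range is refused whole. "fingers" is the finger opening in mm, from 0 to 85.4, set as the call begins (left out, the last holds). The fingers move at their own pace and stop on an object; "squeeze" is the grip in N (left out, the last holds). Time passes only in rows, so rows that do not move let the fingers close. It gives the time, the measured TCP pose, the force, the opening and the grip force at its end, in the units of the state.
- r.state(): the state, without advancing time (a new reading comes with each control period).
- read_camera(name): name is "side" or "top"; returns a dict with "pixels" (420x560x3 uint8, blue, green, red), "range_z" (420x560 float32, m along the optical axis (not along the pixel's ray), 0 where there is no reading), "vertical_fov" (degrees; the focal length in pixels is half the picture's height over the tangent of half this angle, whatever the lens; pixels are square), "cx", "cy" (the principal point, pixels), "R" (3x3) and "t" (3): a world point X has camera coordinates R X + t. Camera axes: x right, y down, z forward; pixel columns grow to the right and rows downward; lengths in m; the calibration is good to about 2 mm. A picture is of the moment at which its call begins.
- r.finish_job(): hands the job in; it is judged then, once.
Trained networks look in the newest picture that a camera, given by its name, has taken for a name from the list of things; names that differ only in an ending like _2 or _b are one class to them, and where a whole thing is asked for, a point or a joint stands for the part that bears it (a point fixed in the world has none). Each returns a list of dicts, best first, with "conf" (0 to 1); they miss things now and then, are a little off and sometimes report something else, mostly with a low value. They report only what shows in the picture. A call takes as long as a camera call.
- search_frame(camera, name): "location" ([x, y, z] in m, in world coordinates, good to about 4 mm: the middle of the surface that is visible of it).
- tip_of(camera, name): "location" ([x, y, z] in m, in world coordinates, good to about 4 mm: a listed point, or the origin of a listed thing).
The state is a dict: "clock": time; "joint_pos": joint angles; "joint_vel": joint speeds; "joint_torque": joint torques, N m; "eef_pos": TCP position; "tool_rot": TCP orientation; "ft_force": force on the tool from outside, world axes, zero at the start; "ft_torque": the same for the moment, N m; "finger_gap": finger opening in m; "finger_force": force on a finger pad.
Only numpy, scipy, OpenCV 4.12 (cv2) and the standard library are available. Lean on these libraries where they do the work, as an engineer would, in place of code of your own. Each camera call takes 0.05 s, during which the arm holds its last target. There are 200 camera calls.

TASK

Clear the inspected valve bodies off the bench: put the two plain ones, one by one, into the two empty green-lined pockets of the blue tray, lying fully home with the spigot in its notch and without dropping them from more than a centimetre or two; push the one with red flanges down through the sprung yellow flap of the red reject box, so that it falls inside and the flap shuts again. Leave the body already in the tray, the bottle and the steel ring where they are.

Things in the scene. Friction and masses are not known exactly. Their poses are not given: they have to be found in the camera images.
- good_a: Plain grey flanged valve body, 100 mm long, 0.18-0.35 kg, lying flat. Origin on its underside below the square middle, z up. Along its x: flange 40x40 mm from -40 to -30 mm; middle -30 to +30, 30 wide (y), 30 high, from 5 to 35 mm above the origin; flange 40x40 +30 to +40; dark round spigot 24 mm across +40 to +60, axis 20 mm up. Grip across y on the middle. Goes in the tray.
- good_a_mid (a point): Centre of good_a's square middle, 20 mm above its origin. All three loose bodies start at a yaw within 110 degrees either way of spigot to world +x.
- good_a_spigot (a point): Centre of the end of good_a's spigot, at x = +60 mm, 20 mm above its origin plane.
- good_b: A second plain grey valve body, the same as good_a in every size and axis. Goes in the tray.
- good_b_mid (a point): Centre of good_b's square middle, 20 mm above its origin.
- good_b_spigot (a point): Centre of the end of good_b's spigot.
- reject: The rejected valve body. Sizes, mass and axes as good_a, but both its end flanges are red. Goes in the reject box.
- reject_mid (a point): Centre of the rejected body's square middle, 20 mm above its origin.
- tray: Fixed blue tray, x -55 to +71 mm, 208 mm wide (y), rim 21 mm high, origin on the bench, yaw within 0.25 rad of world. Three pockets centred at y = -66, 0, +66 mm: floor 6 mm above the bench, walls 15 mm, 85 mm (x) by 45 mm (y) about x = 0, with a 30 mm wide notch for the spigot at the +x end, open to the tray's edge. A body fits only spigot to +x. One pocket, any, is already filled.
- liner_a: Thin bright green liner on the floor of one empty pocket; origin at the pocket's centre on its floor, x towards the notch. A body seated in this pocket has its origin here and the same axes.
- liner_a_seat (a point): Where the middle of a body seated on liner_a is: 20 mm above the pocket floor.
- liner_a_notch (a point): Where the end of the spigot of a body seated on liner_a is: 60 mm along x, 20 mm above the pocket floor.
- liner_b: Green liner of the other empty pocket, same axes as liner_a.
- liner_b_seat (a point): As liner_a_seat, for liner_b.
- liner_b_notch (a point): As liner_a_notch, for liner_b.
- packed: A plain valve body already seated in the third pocket (no green seen there); sizes and axes as good_a. Leave it there.
- reject_box: Fixed red steel box, outside 138 mm (x) by 108 mm (y) by 175 mm high, walls and floor 4 mm, open at the top except for the yellow flap; origin on the bench under its centre. Yaw within 0.25 rad of world.
- box_mouth (a point): Centre of the box's mouth at its rim, 175 mm up; mouth 130 mm (box x) by 100 mm (box y). The body goes in lying along box x, either way round; fingers fit in beside it.
- flap (a joint): Yellow flap filling the mouth, 126 x 96 x 3 mm, level with the rim, hinged along the mouth's -y edge (49 mm from its centre). 0 = shut, grows to 1.25 rad as its +y edge swings down into the box; cannot open upwards. A weak spring shuts it (0.3 N at the free edge starts it, about 1.2 N holds it open); a valve body's own weight swings it down.
- bottle: White bottle, 60 mm across, 160 mm tall, loose, origin under its centre. Leave alone.
- flange_ring: Loose steel ring lying flat, 90 mm across, 18 mm high, origin under its centre. Leave alone.

How it is judged:
By the outcome, as a careful person would: the job done as asked, in the order asked, and still so for the second after the job is handed in, with the robot touching nothing.
It also fails if it takes over 72 s, if anything falls off the work surface, if the arm or the gripper's body presses on something with over 40 N, if the wrist force passes 120 N, or if a joint passes its speed limit or range.

## Working session

There is one attempt and no reset: what is moved stays moved. The work goes in short steps, Python scripts to look and compute and a tool call to move; the robot and the scene stay as the last step left them, time stands still between calls to the robot, and variables do not carry over. Pictures are saved under pics/ and viewed, at most 10 in all, crops included, and the job is handed in when it is done.

Besides the shell and the picture viewer there is one more tool, called after "Emit:" in YAML: its name, and indented under it one key for each argument. drive_tool: Moves the arm, as the interface text tells. Its arguments: {"type":"object","properties":{"series":{"type":"array"},"fingers":{"type":"number"},"squeeze":{"type":"number"}},"required":["series"]}

```bash
mkdir -p pics; cat > h.py <<'E'
import numpy as np, cv2
from bench import r, read_camera, search_frame, tip_of
def K(c):
    f=c["pixels"].shape[0]/2/np.tan(np.radians(c["vertical_fov"])/2); return f,c["cx"],c["cy"]
def cloud(c):
    f,cx,cy=K(c); z=c["range_z"].astype(float); v,u=np.mgrid[:z.shape[0],:z.shape[1]]
    P=np.stack([(u-cx)/f*z,(v-cy)/f*z,z],-1)
    W=(P-c["t"])@c["R"]; W[z==0]=np.nan; return W
def proj(c,X):
    f,cx,cy=K(c); p=c["R"]@np.array(X)+c["t"]; return (round(f*p[0]/p[2]+cx),round(f*p[1]/p[2]+cy))
E
python3 - <<'E'
from h import *
np.set_printoptions(precision=4,suppress=True)
s=r.state(); print(s["clock"],s["eef_pos"],s["tool_rot"].tolist() if hasattr(s["tool_rot"],'tolist') else s["tool_rot"],s["finger_gap"],r.tip_extent)
for n in("top","side"):
    c=read_camera(n); img=c["pixels"].copy(); cv2.imwrite(f"pics/{n}0.png",img)
    print(n,"cam at",-c["R"].T@c["t"], c["vertical_fov"])
    for k in["good_a_mid","good_a_spigot","reject_mid","liner_a_seat","liner_a_notch","box_mouth","tray","reject_box","packed","bottle","flange_ring"]:
        print(n,k,[(np.round(d["location"],4).tolist(),round(d["conf"],2)) for d in tip_of(n,k)][:4])
print(r.state()["clock"])
E
```

```text
0.0 [ 0.1714 -0.5747  0.2472] [[-0.9583050810957263, -0.28574632723038423, -0.000638764791957801], [-0.2857470164540829, 0.9583035338252851, 0.0017261649865494642], [0.00011888525231613772, 0.0018367178109377437, -0.9999983061655555]] 0.0857378902362392 0.017
top cam at [ 0.5298 -0.0035  1.3748] 46.51449275696953
top good_a_mid [([0.4803, -0.1382, 0.0185], 0.69), ([0.5367, 0.3291, 0.0252], 0.44)]
top good_a_spigot [([0.5011, -0.1995, 0.0183], 0.93), ([0.554, 0.2577, 0.0009], 0.28), ([0.4811, -0.1423, 0.0002], 0.22)]
top reject_mid [([0.6164, 0.2052, 0.026], 0.57)]
top liner_a_seat [([0.5641, 0.1943, 0.0301], 0.72)]
top liner_a_notch [([0.6177, 0.2072, 0.025], 0.77), ([0.5533, 0.2579, 0.0057], 0.61)]
top box_mouth [([0.5401, -0.3739, 0.1707], 0.96), ([0.6206, 0.2055, 0.0271], 0.69)]
top tray [([0.55, 0.2635, -0.0016], 0.63)]
top reject_box [([0.5402, -0.369, 0.0032], 0.9), ([0.4785, -0.1378, 0.0199], 0.51), ([0.4575, 0.0538, 0.017], 0.43), ([0.4997, 0.0937, 0.0205], 0.28)]
top packed [([0.5552, 0.2584, 0.005], 0.86), ([0.5016, -0.1992, 0.0158], 0.47)]
top bottle []
top flange_ring [([
[... 180 characters left out ...]
_spigot [([0.497, -0.2017, 0.0198], 0.72)]
side reject_mid [([0.6513, -0.0428, 0.02], 0.59)]
side liner_a_seat [([0.5545, 0.1925, 0.0228], 0.56)]
side liner_a_notch [([0.6185, 0.2081, 0.0245], 0.83)]
side box_mouth [([0.535, -0.3746, 0.168], 0.6), ([0.4592, 0.0488, 0.0175], 0.31)]
side tray [([0.5505, 0.2641, 0.0007], 0.92), ([0.7306, -0.1901, 0.0042], 0.44)]
side reject_box [([0.5411, -0.3716, -0.0017], 0.9), ([0.4591, 0.0466, -0.0001], 0.49)]
side packed [([0.5505, 0.2613, 0.0037], 0.9), ([0.6177, 0.2063, 0.0256], 0.23)]
side bottle [([0.7206, 0.091, 0.0009], 0.69), ([0.5605, 0.1984, 0.0061], 0.69)]
side flange_ring [([0.735, -0.1884, 0.0081], 0.61), ([0.6478, -0.0477, -0.0026], 0.47)]
1.2
```

View pics/top0.png

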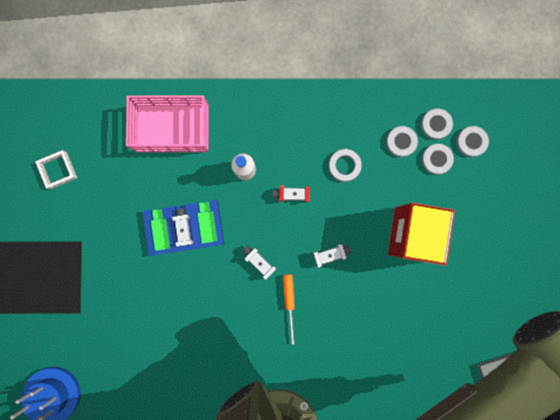

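View pics/side0.png

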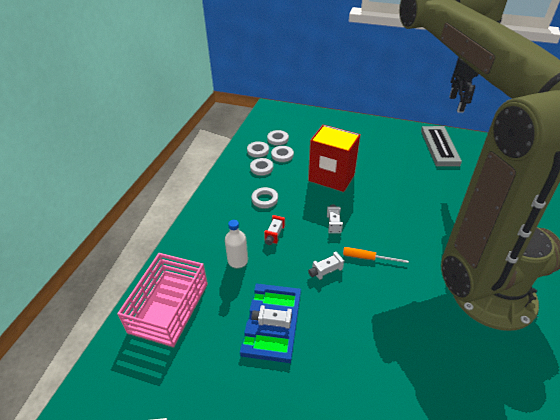

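The top view shows the plain bodies at about px (332,255) and (260,263), and the red-flanged one at (293,194) with its spigot to the left. The tray is at (183,228) with its middle pocket filled, and the box flap at (430,233). The side view agrees. Next I'll fit precise poses from the depth clouds.

```bash
cat >> h.py <<'E'
def rect(P):
    (c,wh,a)=cv2.minAreaRect(P[:,:2].astype(np.float32)*1000); 
    if wh[0]<wh[1]: wh=wh[::-1]; a+=90
    return np.round(c,1),np.round(wh,1),round(a,1)   # yaw of long side deg
E
python3 - <<'E'
from h import *
np.set_printoptions(precision=4,suppress=True)
for n in("top","side"):
    c=read_camera(n); W=cloud(c).reshape(-1,3); hsv=cv2.cvtColor(c["pixels"],cv2.COLOR_BGR2HSV).reshape(-1,3)
    h,s,v=hsv.T.astype(int)
    def near(x,y,d,z0,z1): return (np.hypot(W[:,0]-x,W[:,1]-y)<d)&(W[:,2]>z0)&(W[:,2]<z1)
    for nm,x,y in(("A",.48,-.14),("B",.46,.05),("R",.65,-.045),("packed",.555,.26)):
        off=.006 if nm=="packed" else 0
        m=near(x,y,.08,.0335+off,.06); P=W[m]; print(n,nm,m.sum(),*rect(P),"z95",np.percentile(P[:,2],[50,95]))
        m=near(x,y,.085,.012+off,.06)&(v<90)
        if nm!="packed" and m.sum(): print("   dark",m.sum(),np.median(W[m],0))
    g=(h>50)&(h<70)&(s>200)&(v>150)&near(.555,.26,.16,-.01,.05)
    for sgn in(1,-1):
        m=g&((W[:,1]-.262)*sgn>0); print(n,"green",m.sum(),*rect(W[m]),np.median(W[m,2]))
    m=(h>105)&(h<130)&(s>120)&near(.555,.26,.17,.017,.026); print(n,"tray",m.sum(),*rect(W[m]),np.median(W[m,2]))
    m=(h>22)&(h<38)&(s>150)&near(.54,-.372,.12,.15,.2); print(n,"flap",m.sum(),*rect(W[m]),np.median(W[m,2]))
    m=near(.54,-.372,.12,.165,.2); print(n,"boxtop",m.sum(),*rect(W[m]))
    m=near(.72,.09,.07,.02,.3); print(n,"bottle",np.median(W[m],0),W[m,2].max())
    for k in["good_a_mid","good_a_spigot","reject_mid","liner_a_seat","liner_a_notch"]:
        print(n,k,[(np.round(d["location"],4).tolist(),round(d["conf"],2)) for d in tip_of(n,k)][:4])
E
```

```text
top A 285 [ 480.  -151.4] [98.1 39.4] 107.0 z95 [0.0373 0.0435]
   dark 52 [ 0.4936 -0.1919  0.0299]
top B 281 [459.   50.7] [90.9 38.6] 46.4 z95 [0.0374 0.0434]
   dark 36 [0.4875 0.0829 0.0287]
top R 271 [646.5 -38.2] [98.7 38.9] 87.6 z95 [0.0371 0.0427]
   dark 41 [0.6455 0.0028 0.0283]
top packed 277 [550.3 260.4] [86.3 40.1] 8.9 z95 [0.043  0.0483]
top green 0 [0. 0.] [0. 0.] 0.0 nan
top green 0 [0. 0.] [0. 0.] 0.0 nan
top tray 1270 [554.6 261.4] [208.7 124.2] 98.8 0.02109234258783106
top flap 1931 [ 535.7 -371.6] [126.3  95.7] 170.1 0.17437776120833462
top boxtop 2426 [ 535.4 -372.8] [138.4 110.1] 170.0
top bottle [0.71   0.0869 0.1104] 0.16482808127575854
top good_a_mid [([0.4768, -0.1388, 0.0225], 0.98)]
top good_a_spigot [([0.5, -0.1976, 0.0174], 0.84)]
top reject_mid [([0.6488, -0.0437, 0.0163], 0.73), ([0.5384, -0.3698, 0.0011], 0.38)]
top liner_a_seat [([0.5634, 0.1941, 0.0283], 0.84), ([0.6005, 0.3377, 0.0258], 0.47)]
top liner_a_notch [([0.6167, 0.2071, 0.0256], 0.72)]
side A 167 [ 482.7 -143.7] [94.5 39.3] 106.6 z95 [0.0362 0.0413]
   dark 25 [ 0.4952 -0.19    0.0296]

[... 304 characters left out ...]
.2 0.006558816465658442
side green 351 [572.1 196.3] [111.3  40.8] 4.5 0.006591154031277243
side tray 1442 [557.  264.7] [209.8 124.1] 98.5 0.020803068042680617
side flap 596 [ 536.6 -368.8] [127.3 105.2] 170.1 0.17352704242245387
side boxtop 858 [ 538.6 -368.8] [140.3 115.1] 171.1
side bottle [0.7136 0.1105 0.0963] 0.16255084844026088
side good_a_mid [([0.4769, -0.1377, 0.0198], 0.74), ([0.5421, 0.3256, 0.009], 0.3)]
side good_a_spigot [([0.4963, -0.1999, 0.0216], 0.77), ([0.5006, 0.0941, 0.0243], 0.41)]
side reject_mid [([0.6486, -0.0469, 0.02], 0.86)]
side liner_a_seat [([0.5535, 0.1948, 0.0256], 0.7)]
side liner_a_notch [([0.4959, -0.2, 0.0205], 0.65), ([0.5611, 0.1972, 0.0019], 0.59)]
  return _methods._mean(a, axis=axis, dtype=dtype,
  ret = ret.dtype.type(ret / rcount)
```

```bash
cat >> h.py <<'E'
from scipy.optimize import least_squares
def box(P,lo,hi):
    lo,hi=np.array(lo)/1e3,np.array(hi)/1e3; q=np.abs(P-(lo+hi)/2)-(hi-lo)/2
    return np.linalg.norm(np.maximum(q,0),axis=1)+np.minimum(q.max(1),0)
def sd_body(P):
    rr=np.hypot(P[:,1],P[:,2]-.02)-.012; ax=np.abs(P[:,0]-.045)-.015
    cyl=np.hypot(np.maximum(rr,0),np.maximum(ax,0))+np.minimum(np.maximum(rr,ax),0)
    return np.minimum.reduce([box(P,(-40,-20,0),(-30,20,40)),box(P,(-30,-15,5),(30,15,35)),box(P,(30,-20,0),(40,20,40)),cyl])
def sd_tray(P):
    d=box(P,(-55,-104,0),(71,104,21))
    for y in(-66,0,66):
        d=np.maximum(d,-box(P,(-42.5,y-22.5,6),(42.5,y+22.5,60))); d=np.maximum(d,-box(P,(40,y-15,6),(90,y+15,60)))
    return d
def sd_box(P):
    return box(P,(-69,-54,0),(69,54,175))
def fit(W,sd,x,y,yaw,rad,zb=0.,zmax=1,bench=True,free_z=True):
    """W Nx3 cloud; returns x,y,yaw,z and rms; zb is z guess"""
    P=W[(np.hypot(W[:,0]-x,W[:,1]-y)<rad)&(W[:,2]<zmax)]
    if not bench: P=P[P[:,2]>zb-.004]
    def res(p):
        c,s=np.cos(p[2]),np.sin(p[2]); Q=P-[p[0],p[1],p[3]]
        Q=np.c_[Q[:,0]*c+Q[:,1]*s,-Q[:,0]*s+Q[:,1]*c,Q[:,2]]; d=sd(Q)
        return np.minimum(d,Q[:,2]) if bench else d
    best=None
    for da in(-.1,0,.1):
        o=least_squares(res,[x,y,yaw+da,zb],loss="soft_l1",f_scale=.0015,x_scale=[.01,.01,.1,.01],diff_step=1e-3)
        if best is None or o.cost<best.cost: best=o
    return best.x, np.median(np.abs(best.fun)), len(P)
E
python3 - <<'E'
from h import *
np.set_printoptions(precision=4,suppress=True)
for n in("top","side"):
    c=read_camera(n); W=cloud(c).reshape(-1,3); W=W[np.isfinite(W[:,0])]
    for nm,x,y,a in(("A",.477,-.138,-1.275),("B",.459,.047,.81),("R",.648,-.045,1.55)):
        print(n,nm,*fit(W,sd_body,x,y,a,.09))
    print(n,"packed",*fit(W,sd_body,.549,.262,.15,.07,zb=.006,bench=False))
    print(n,"tray",*fit(W,sd_tray,.549,.262,.15,.15,zmax=.025))
    print(n,"box",*fit(W,sd_box,.536,-.371,-.17,.12))
print(r.state()["clock"])
E
```

```text
top A [ 0.4769 -0.1436 -1.2633  0.0002] 0.0018030132120792947 3235
top B [0.4558 0.0481 0.7971 0.0001] 0.0018784109725100268 3249
top R [ 0.647  -0.0489  1.5503 -0.    ] 0.001902473322575671 3155
top packed [0.545  0.259  0.193  0.0048] 0.01325512231991496 1870
top tray [ 0.5485  0.2606  0.1489 -0.0002] 0.0017469070592795724 8399
top box [ 0.5326 -0.3723 -0.1737 -0.    ] 0.001456710963835671 5837
side A [ 0.4809 -0.1409 -1.2711 -0.0004] 0.0013248221725825893 1741
side B [ 0.4591  0.0495  0.793  -0.0001] 0.001151014354509262 2402
side R [ 0.651  -0.0449  1.5469 -0.0003] 0.001313709730353046 1839
side packed [0.5442 0.2736 0.2168 0.0057] 0.009790350339979027 1876
side tray [ 0.5505  0.2624  0.1545 -0.    ] 0.0011606717882811672 8604
side box [ 0.5391 -0.3708 -0.1712 -0.0008] 0.0012902019020856123 3619
1.9
```

```bash
cat > go.py <<'E'
import sys
from h import *
def plan(x,y,z,a,step=38.):
    """target TCP mm, tool-y angle rad -> identical rows"""
    s=r.state(); p=np.array(s["eef_pos"])*1e3; T=np.array(s["tool_rot"])
    a0=np.arctan2(T[1,1],T[0,1]); d=(a-a0+np.pi)%(2*np.pi)-np.pi
    D=np.array([x,y])-p[:2]; n=int(max(1,np.ceil(np.hypot(*D)/step),np.ceil(abs(d)/.13),np.ceil(abs(z-p[2])/step)))
    X=T[:2,:2]                     # tool x,y axes in the world plane
    w=-d/n; S=sum(np.array([[np.cos(k*w),-np.sin(k*w)],[np.sin(k*w),np.cos(k*w)]]) for k in range(n))
    v=np.linalg.solve(S,np.linalg.solve(X,D))
    print(f"t={s['clock']:.1f} at {p.round(1)} ya={a0:.3f} j6={s['joint_pos'][5]:.2f} gap={s['finger_gap']*1e3:.1f} F={np.round(s['ft_force'],1)} tilt={T[:2,2].round(4)}")
    print(f"rows {n}: x {v[0]:.2f} y {v[1]:.2f} z {-(z-p[2])/n:.2f} wz {w:.4f}")
if __name__=="__main__": plan(*map(float,sys.argv[1:5]),*map(float,sys.argv[5:]))
E
python3 go.py 479 -142 130 3.445
```

```text
t=1.9 at [ 171.5 -575.   248.3] ya=1.861 j6=-0.33 gap=85.2 F=[-0.5 -0.6  0. ] tilt=[-0.      0.0001]
rows 14: x -42.08 y -3.04 z 8.45 wz -0.1132
```

Emit:
drive_tool:
  series:
    - {"x":-42.1,"y":-3,"wz":-0.113}
    - {"x":-42.1,"y":-3,"wz":-0.113}
    - {"x":-42.1,"y":-3,"wz":-0.113}
    - {"x":-42.1,"y":-3,"wz":-0.113}
    - {"x":-42.1,"y":-3,"wz":-0.113}
    - {"x":-42.1,"y":-3,"wz":-0.113}
    - {"x":-42.1,"y":-3,"wz":-0.113}
    - {"x":-42.1,"y":-3,"wz":-0.113}
    - {"x":-42.1,"y":-3,"wz":-0.113}
    - {"x":-42.1,"y":-3,"wz":-0.113}
  fingers: 60
  squeeze: 50

```text
invalid input at $.series[0]: expected keys x, y, z, wx, wy, wz
```

Emit:
drive_tool:
  series:
    - {"x":-42.1,"y":-3,"z":30,"wz":-0.113}
    - {"x":-42.1,"y":-3,"z":30,"wz":-0.113}
    - {"x":-42.1,"y":-3,"z":30,"wz":-0.113}
    - {"x":-42.1,"y":-3,"z":30,"wz":-0.113}
    - {"z":0}
    - {"z":0}

```text
invalid input at $.series[0]: expected keys x, y, z, wx, wy, wz
```

```bash
python3 go.py 479 -142 31 3.445
```

```text
t=1.9 at [ 171.5 -575.   248.3] ya=1.861 j6=-0.33 gap=85.2 F=[-0.5 -0.6  0. ] tilt=[-0.      0.0001]
rows 14: x -42.08 y -3.04 z 15.52 wz -0.1132
```

All six keys are needed in every row.

Emit:
drive_tool:
  series:
    - {"x":-42.1,"y":-3,"z":0,"wx":0,"wy":0,"wz":-0.113}
    - {"x":-42.1,"y":-3,"z":0,"wx":0,"wy":0,"wz":-0.113}
    - {"x":-42.1,"y":-3,"z":0,"wx":0,"wy":0,"wz":-0.113}
    - {"x":-42.1,"y":-3,"z":0,"wx":0,"wy":0,"wz":-0.113}
    - {"x":-42.1,"y":-3,"z":0,"wx":0,"wy":0,"wz":-0.113}
    - {"x":-42.1,"y":-3,"z":0,"wx":0,"wy":0,"wz":-0.113}
    - {"x":-42.1,"y":-3,"z":0,"wx":0,"wy":0,"wz":-0.113}
    - {"x":-42.1,"y":-3,"z":0,"wx":0,"wy":0,"wz":-0.113}
    - {"x":-42.1,"y":-3,"z":0,"wx":0,"wy":0,"wz":-0.113}
    - {"x":-42.1,"y":-3,"z":0,"wx":0,"wy":0,"wz":-0.113}
  fingers: 60
  squeeze: 50

```text
clock: 2.9
eef_pos: [0.4712, -0.3073, 0.2479]
tool_rot: [[-0.146, -0.989, -0.0], [-0.989, 0.146, 0.0], [-0.0, 0.0, -1.0]]
ft_force: [0.6, -0.2, 0.2]
finger_gap: 0.0603
finger_force: 0.0
```

Emit:
drive_tool:
  series:
    - {"x":-42.1,"y":-3,"z":30,"wx":0,"wy":0,"wz":-0.113}
    - {"x":-42.1,"y":-3,"z":30,"wx":0,"wy":0,"wz":-0.113}
    - {"x":-42.1,"y":-3,"z":30,"wx":0,"wy":0,"wz":-0.113}
    - {"x":-42.1,"y":-3,"z":30,"wx":0,"wy":0,"wz":-0.113}
    - {"x":0,"y":0,"z":0,"wx":0,"wy":0,"wz":0}
    - {"x":0,"y":0,"z":0,"wx":0,"wy":0,"wz":0}

```text
clock: 3.5
eef_pos: [0.4789, -0.1468, 0.1324]
tool_rot: [[0.298, -0.955, -0.0], [-0.955, -0.298, -0.001], [0.0, 0.0, -1.0]]
ft_force: [0.4, -0.9, 0.6]
finger_gap: 0.06
finger_force: 0.0
```

```bash
python3 go.py 479 -142 31 3.445
```

```text
t=3.5 at [ 478.9 -146.8  132.4] ya=-2.839 j6=0.20 gap=60.0 F=[ 0.4 -0.9  0.6] tilt=[-0.0003 -0.0005]
rows 3: x -1.52 y -0.52 z 33.80 wz -0.0002
```

Emit:
drive_tool:
  series:
    - {"x":-1.5,"y":-0.5,"z":34,"wx":0,"wy":0,"wz":0}
    - {"x":-1.5,"y":-0.5,"z":34,"wx":0,"wy":0,"wz":0}
    - {"x":-1.5,"y":-0.5,"z":33.5,"wx":0,"wy":0,"wz":0}
    - {"x":0,"y":0,"z":0,"wx":0,"wy":0,"wz":0}
    - {"x":0,"y":0,"z":0,"wx":0,"wy":0,"wz":0}

```text
clock: 4.0
eef_pos: [0.4799, -0.1438, 0.0327]
tool_rot: [[0.295, -0.955, 0.001], [-0.955, -0.295, -0.001], [0.001, -0.001, -1.0]]
ft_force: [0.8, 1.0, 2.5]
finger_gap: 0.0601
finger_force: 0.0
```

Emit:
drive_tool:
  series:
    - {"x":0,"y":0,"z":0,"wx":0,"wy":0,"wz":0}
    - {"x":0,"y":0,"z":0,"wx":0,"wy":0,"wz":0}
    - {"x":0,"y":0,"z":0,"wx":0,"wy":0,"wz":0}
    - {"x":0,"y":0,"z":0,"wx":0,"wy":0,"wz":0}
    - {"x":0,"y":0,"z":0,"wx":0,"wy":0,"wz":0}
  fingers: 20

```text
clock: 4.5
eef_pos: [0.4806, -0.1429, 0.0334]
tool_rot: [[0.297, -0.955, 0.004], [-0.955, -0.297, -0.001], [0.002, -0.004, -1.0]]
ft_force: [0.6, 0.3, 5.9]
finger_gap: 0.0289
finger_force: 50.6
```

```bash
python3 - <<'E'
from h import *
np.set_printoptions(precision=4,suppress=True)
s=r.state(); print(s["joint_pos"],s["eef_pos"],s["finger_gap"],s["finger_force"],s["ft_force"])
c=read_camera("side"); p=proj(c,(.479,-.142,.03)); im=c["pixels"][max(0,p[1]-70):p[1]+70,p[0]-90:p[0]+90]
cv2.imwrite("pics/gA.png",cv2.resize(im,None,fx=4,fy=4)); W=cloud(c).reshape(-1,3); W=W[np.isfinite(W[:,0])]
E
```

```text
[ 0.1145 -0.1485 -0.4935  0.0014 -1.2219  0.1864] [ 0.4806 -0.1429  0.0334] 0.02888108919434054 50.619367361068726 [0.5859 0.2513 5.8541]
```

View pics/gA.png

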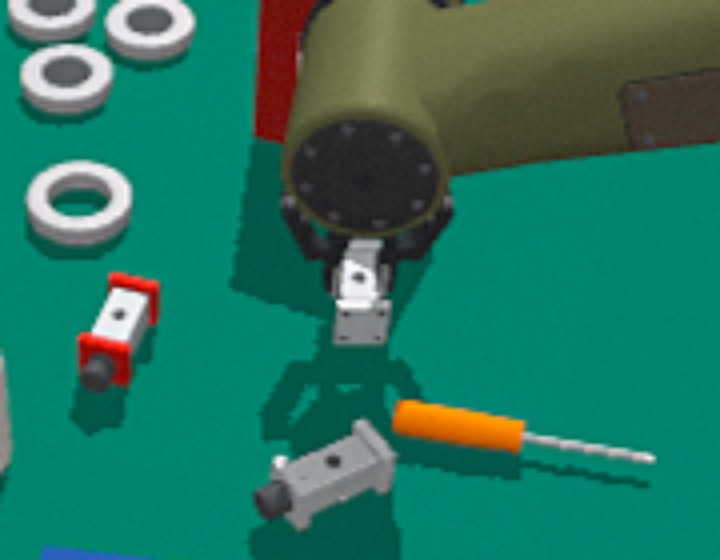

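The crop shows A held across its middle, near px (360,270). Lifting it and carrying it on.

Emit:
drive_tool:
  series:
    - {"x":0,"y":0,"z":-15,"wx":0,"wy":0,"wz":0}
    - {"x":0,"y":0,"z":-30,"wx":0,"wy":0,"wz":0}
    - {"x":0,"y":0,"z":-30,"wx":0,"wy":0,"wz":0}
    - {"x":0,"y":0,"z":-15,"wx":0,"wy":0,"wz":0}
    - {"x":0,"y":0,"z":0,"wx":0,"wy":0,"wz":0}

```text
clock: 5.05
eef_pos: [0.4802, -0.1426, 0.1231]
tool_rot: [[0.297, -0.955, 0.004], [-0.955, -0.297, 0.0], [0.001, -0.004, -1.0]]
ft_force: [0.4, 0.4, -2.6]
finger_gap: 0.0289
finger_force: 50.0
```

```bash
python3 go.py 539.5 326.7 120 -1.419
```

```text
t=5.0 at [ 480.2 -142.6  123.1] ya=-2.841 j6=0.19 gap=28.9 F=[ 0.4  0.4 -2.6] tilt=[0.0041 0.0004]
rows 13: x -18.57 y -35.00 z 0.24 wz -0.1093
```

Emit:
drive_tool:
  series:
    - {"x":-18.6,"y":-35,"z":0,"wx":0,"wy":0,"wz":-0.109}
    - {"x":-18.6,"y":-35,"z":0,"wx":0,"wy":0,"wz":-0.109}
    - {"x":-18.6,"y":-35,"z":0,"wx":0,"wy":0,"wz":-0.109}
    - {"x":-18.6,"y":-35,"z":0,"wx":0,"wy":0,"wz":-0.109}
    - {"x":-18.6,"y":-35,"z":0,"wx":0,"wy":0,"wz":-0.109}
    - {"x":-18.6,"y":-35,"z":0,"wx":0,"wy":0,"wz":-0.109}
    - {"x":-18.6,"y":-35,"z":0,"wx":0,"wy":0,"wz":-0.109}
    - {"x":-18.6,"y":-35,"z":0,"wx":0,"wy":0,"wz":-0.109}
    - {"x":-18.6,"y":-35,"z":0,"wx":0,"wy":0,"wz":-0.109}
    - {"x":-18.6,"y":-35,"z":0,"wx":0,"wy":0,"wz":-0.109}

```text
clock: 6.05
eef_pos: [0.5861, 0.22, 0.1178]
tool_rot: [[0.985, -0.175, -0.004], [-0.175, -0.985, -0.001], [-0.003, 0.002, -1.0]]
ft_force: [0.8, -0.6, -3.8]
finger_gap: 0.029
finger_force: 50.2
```

Emit:
drive_tool:
  series:
    - {"x":-18.6,"y":-35,"z":0,"wx":0,"wy":0,"wz":-0.109}
    - {"x":-18.6,"y":-35,"z":0,"wx":0,"wy":0,"wz":-0.109}
    - {"x":-18.6,"y":-35,"z":0,"wx":0,"wy":0,"wz":-0.109}
    - {"x":0,"y":0,"z":0,"wx":0,"wy":0,"wz":0}
    - {"x":0,"y":0,"z":0,"wx":0,"wy":0,"wz":0}

```text
clock: 6.55
eef_pos: [0.5378, 0.3273, 0.1184]
tool_rot: [[0.989, 0.148, -0.003], [0.148, -0.989, -0.002], [-0.003, 0.001, -1.0]]
ft_force: [0.1, -0.8, -3.1]
finger_gap: 0.029
finger_force: 50.3
```

```bash
python3 go.py 539.5 326.7 65 -1.419; python3 - <<'E'
from h import *
np.set_printoptions(precision=4,suppress=True)
s=r.state();x,y,z=s["eef_pos"]
print(s["joint_pos"])
for n in("top","side"):
    c=read_camera(n); W=cloud(c).reshape(-1,3); W=W[np.isfinite(W[:,0])]
    B=W[(W[:,2]>z-.045)&(W[:,2]<z+.012)]
    hb=[d for d in [(np.round(e["location"],4).tolist(),round(e["conf"],2)) for k in("good_a_mid","good_a_spigot") for e in tip_of(n,k)]]
    print(n,hb)
    print(n,"held",*fit(B,sd_body,x,y,.15,.08,zb=z-.033,bench=False))
    print(n,"tray",*fit(W,sd_tray,.549,.262,.15,.15,zmax=.025))
    if n=="side":
        p=proj(c,(x,y,.1)); cv2.imwrite("pics/carryA.png",cv2.resize(c["pixels"][p[1]-75:p[1]+75,max(0,p[0]-100):p[0]+100],None,fx=4,fy=4))
E
```

```text
t=6.5 at [537.8 327.3 118.4] ya=-1.422 j6=0.86 gap=29.0 F=[ 0.1 -0.8 -3.1] tilt=[-0.003 -0.002]
rows 2: x 0.78 y 0.45 z 26.71 wz -0.0016
[ 0.8636  0.144  -0.0406 -0.001  -1.3895  0.8558]
top [([0.5366, 0.3291, 0.1034], 0.68), ([0.4992, 0.0955, 0.0181], 0.38), ([0.5989, 0.3351, 0.0988], 0.71), ([0.7329, -0.1882, 0.0016], 0.32)]
top held [0.5349 0.3252 0.1432 0.0851] 0.001122761805163886 290
top tray [ 0.5481  0.2609  0.164  -0.0001] 0.001781736272817123 7316
side [([0.5349, 0.3276, 0.1054], 0.97), ([0.5975, 0.3344, 0.1074], 0.84), ([0.5529, 0.2595, 0.0021], 0.23)]
side held [0.5386 0.3262 0.1412 0.0862] 0.0007302535812083915 530
side tray [ 0.5501  0.2627  0.1545 -0.    ] 0.0010980170091083835 5962
```

View pics/carryA.png

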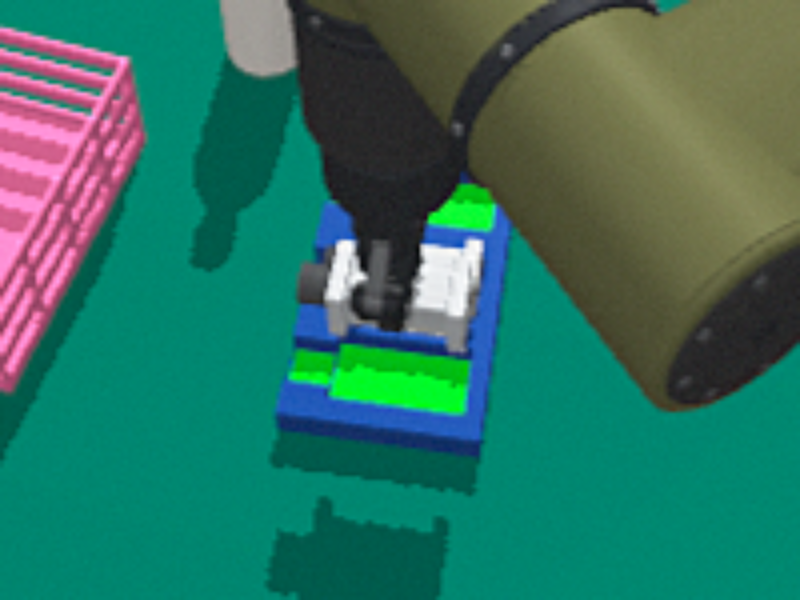

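The side crop shows A held level over the tray with its spigot towards the notch side. The camera-relative offset is about 2 mm in x. I'll correct that and go down.

Emit:
drive_tool:
  series:
    - {"x":2,"y":-0.2,"z":20,"wx":0,"wy":0,"wz":-0.004}
    - {"x":0,"y":0,"z":25,"wx":0,"wy":0,"wz":0}
    - {"x":0,"y":0,"z":13,"wx":0,"wy":0,"wz":0}
    - {"x":0,"y":0,"z":0,"wx":0,"wy":0,"wz":0}
    - {"x":0,"y":0,"z":0,"wx":0,"wy":0,"wz":0}

```text
clock: 7.35
eef_pos: [0.5416, 0.3273, 0.0638]
tool_rot: [[0.989, 0.15, 0.001], [0.15, -0.989, -0.0], [0.001, 0.0, -1.0]]
ft_force: [0.0, 0.5, -2.1]
finger_gap: 0.0289
finger_force: 50.3
```

```bash
cat > rel.py <<'E'
import sys
from h import *
np.set_printoptions(precision=4,suppress=True)
s=r.state();x,y,z=s["eef_pos"]; off=float(sys.argv[1])
print(s["clock"],s["eef_pos"],s["ft_force"])
for n in("top","side"):
    c=read_camera(n); W=cloud(c).reshape(-1,3); W=W[np.isfinite(W[:,0])]
    B=W[(W[:,2]>z-off+.012)&(W[:,2]<z-off+.043)]
    b,e,k=fit(B,sd_body,x,y,.15,.075,zb=z-off,bench=False)
    t={"top":(.5485,.2606,.1517),"side":(.5505,.2624,.1535)}[n]
    d=b[:2]-t[:2]; C,S=np.cos(t[2]),np.sin(t[2])
    print(n,b,"rms",e,k,"in tray frame mm",1e3*(d[0]*C+d[1]*S),1e3*(-d[0]*S+d[1]*C),"yaw",b[2]-t[2])
E
python3 rel.py .0327
```

```text
7.35 [0.5416 0.3273 0.0638] [ 0.0492  0.4969 -2.0823]
top [0.545  0.3033 0.128  0.0314] rms 0.004547771824860385 312 in tray frame mm 2.962093152496617 42.70576410225967 yaw -0.0237102151937586
side [0.5412 0.3273 0.1615 0.031 ] rms 0.0009746917117984507 478 in tray frame mm 0.7352822777762363 65.5508843724704 yaw 0.007965958625052894
```

Emit:
drive_tool:
  series:
    - {"x":0,"y":0,"z":6,"wx":0,"wy":0,"wz":0}
    - {"x":0,"y":0,"z":6,"wx":0,"wy":0,"wz":0}
    - {"x":0,"y":0,"z":4,"wx":0,"wy":0,"wz":0}
    - {"x":0,"y":0,"z":0,"wx":0,"wy":0,"wz":0}

```text
clock: 7.85
eef_pos: [0.5406, 0.327, 0.0458]
tool_rot: [[0.989, 0.151, -0.001], [0.151, -0.989, -0.001], [-0.002, 0.001, -1.0]]
ft_force: [0.4, -0.7, -3.0]
finger_gap: 0.0291
finger_force: 50.3
```

Emit:
drive_tool:
  series:
    - {"x":0,"y":0,"z":3,"wx":0,"wy":0,"wz":0}
    - {"x":0,"y":0,"z":2,"wx":0,"wy":0,"wz":0}
    - {"x":0,"y":0,"z":0,"wx":0,"wy":0,"wz":0}

```text
clock: 8.15
eef_pos: [0.5409, 0.3273, 0.0415]
tool_rot: [[0.989, 0.151, -0.001], [0.151, -0.989, -0.0], [-0.001, 0.0, -1.0]]
ft_force: [0.6, 0.4, -3.0]
finger_gap: 0.0291
finger_force: 50.3
```

Emit:
drive_tool:
  series:
    - {"x":0,"y":0,"z":1,"wx":0,"wy":0,"wz":0}
    - {"x":0,"y":0,"z":0,"wx":0,"wy":0,"wz":0}
    - {"x":0,"y":0,"z":0,"wx":0,"wy":0,"wz":0}

```text
clock: 8.45
eef_pos: [0.5411, 0.3274, 0.0411]
tool_rot: [[0.989, 0.151, 0.0], [0.151, -0.989, 0.0], [0.0, -0.0, -1.0]]
ft_force: [-0.7, -0.6, -2.0]
finger_gap: 0.0287
finger_force: 50.3
```

Emit:
drive_tool:
  series:
    - {"x":0,"y":0,"z":1,"wx":0,"wy":0,"wz":0}
    - {"x":0,"y":0,"z":0,"wx":0,"wy":0,"wz":0}

```text
clock: 8.65
eef_pos: [0.541, 0.3274, 0.0398]
tool_rot: [[0.989, 0.151, -0.0], [0.151, -0.989, 0.0], [-0.0, -0.0, -1.0]]
ft_force: [0.2, -0.8, -3.0]
finger_gap: 0.0287
finger_force: 50.3
```

Emit:
drive_tool:
  series:
    - {"x":0,"y":0,"z":0,"wx":0,"wy":0,"wz":0}
    - {"x":0,"y":0,"z":0,"wx":0,"wy":0,"wz":0}
    - {"x":0,"y":0,"z":0,"wx":0,"wy":0,"wz":0}
  fingers: 46

```text
clock: 8.95
eef_pos: [0.5414, 0.3277, 0.0406]
tool_rot: [[0.989, 0.151, 0.001], [0.151, -0.989, 0.001], [0.001, -0.001, -1.0]]
ft_force: [0.1, 1.0, 1.2]
finger_gap: 0.0458
finger_force: 0.0
```

Emit:
drive_tool:
  series:
    - {"x":0,"y":0,"z":-15,"wx":0,"wy":0,"wz":0}
    - {"x":0,"y":0,"z":-30,"wx":0,"wy":0,"wz":0}
    - {"x":0,"y":0,"z":-30,"wx":0,"wy":0,"wz":0}
    - {"x":0,"y":0,"z":-15,"wx":0,"wy":0,"wz":0}

```text
clock: 9.35
eef_pos: [0.5423, 0.3281, 0.1349]
tool_rot: [[0.989, 0.151, 0.005], [0.151, -0.989, 0.003], [0.005, -0.003, -1.0]]
ft_force: [0.0, -0.8, -0.1]
finger_gap: 0.046
finger_force: 0.0
```

```bash
python3 go.py 458 49 125 2.366
```

```text
t=9.3 at [542.3 328.1 134.9] ya=-1.419 j6=0.86 gap=46.0 F=[ 0.  -0.8 -0.1] tilt=[0.0047 0.0033]
rows 20: x 12.95 y 14.14 z 0.50 wz 0.1249
```

```bash
python3 go.py 457.8 49 125 -0.776; python3 rel.py .0327 >/dev/null; python3 - <<'E'
from h import *
np.set_printoptions(precision=4,suppress=True)
for n in("top","side"):
    c=read_camera(n); W=cloud(c).reshape(-1,3); W=W[np.isfinite(W[:,0])]
    print(n,"A seated",*fit(W[W[:,2]>.025],sd_body,.5405,.3265,.152,.06,zb=.006,bench=False,zmax=.055))
    if n=="side":
        p=proj(c,(.549,.262,.02)); cv2.imwrite("pics/tray1.png",cv2.resize(c["pixels"][p[1]-75:p[1]+75,max(0,p[0]-100):p[0]+100],None,fx=4,fy=4))
E
```

```text
t=9.3 at [542.3 328.1 134.9] ya=-1.419 j6=0.86 gap=46.0 F=[ 0.  -0.8 -0.1] tilt=[0.0047 0.0033]
rows 8: x -24.64 y 27.70 z 1.24 wz -0.0804
top A seated [0.5391 0.3141 0.0297 0.0067] 0.002847228265135629 395
side A seated [0.5442 0.323  0.3825 0.006 ] 0.0023107684366727565 681
  return _methods._mean(a, axis=axis, dtype=dtype,
  ret = ret.dtype.type(ret / rcount)
```

View pics/tray1.png

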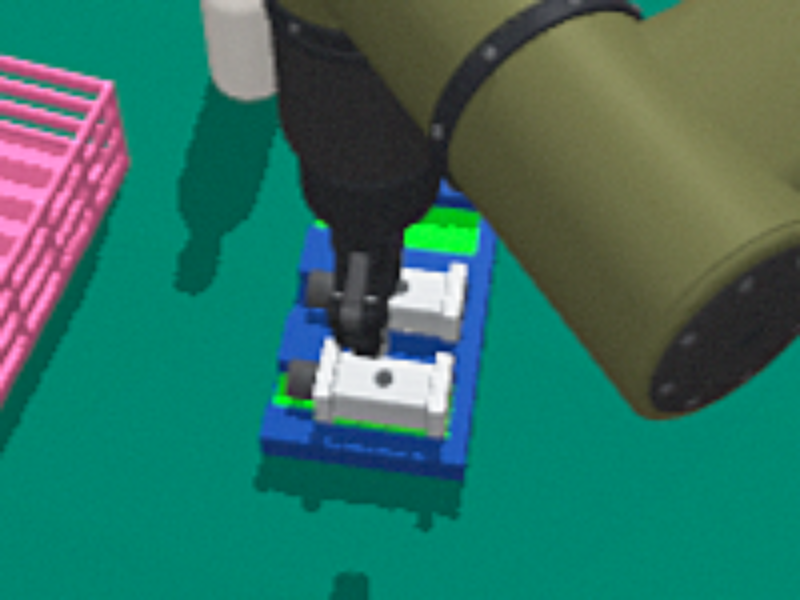

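The crop shows A down in the far pocket at px (380,385), with its spigot in the notch and green still visible around it. Next is B.

Emit:
drive_tool:
  series:
    - {"x":-24.6,"y":27.7,"z":0,"wx":0,"wy":0,"wz":-0.0804}
    - {"x":-24.6,"y":27.7,"z":0,"wx":0,"wy":0,"wz":-0.0804}
    - {"x":-24.6,"y":27.7,"z":0,"wx":0,"wy":0,"wz":-0.0804}
    - {"x":-24.6,"y":27.7,"z":0,"wx":0,"wy":0,"wz":-0.0804}
    - {"x":-24.6,"y":27.7,"z":0,"wx":0,"wy":0,"wz":-0.0804}
    - {"x":-24.6,"y":27.7,"z":0,"wx":0,"wy":0,"wz":-0.0804}
    - {"x":-24.6,"y":27.7,"z":0,"wx":0,"wy":0,"wz":-0.0804}
    - {"x":-24.6,"y":27.7,"z":10,"wx":0,"wy":0,"wz":-0.0804}
    - {"x":0,"y":0,"z":0,"wx":0,"wy":0,"wz":0}
    - {"x":0,"y":0,"z":0,"wx":0,"wy":0,"wz":0}
  fingers: 60

```text
clock: 10.55
eef_pos: [0.4561, 0.0476, 0.1186]
tool_rot: [[0.702, 0.712, -0.002], [0.712, -0.702, -0.001], [-0.002, -0.001, -1.0]]
ft_force: [0.5, 0.1, 0.7]
finger_gap: 0.0598
finger_force: 0.0
```

```bash
python3 go.py 457.8 49 32 -0.776
```

```text
t=10.6 at [456.1  47.6 118.6] ya=-0.779 j6=1.82 gap=59.8 F=[0.5 0.1 0.7] tilt=[-0.002  -0.0006]
rows 3: x 0.71 y 0.07 z 28.87 wz -0.0009
```

Emit:
drive_tool:
  series:
    - {"x":1,"y":0,"z":29,"wx":0,"wy":0,"wz":-0.003}
    - {"x":0,"y":0,"z":29,"wx":0,"wy":0,"wz":0}
    - {"x":0,"y":0,"z":28,"wx":0,"wy":0,"wz":0}
    - {"x":0,"y":0,"z":0,"wx":0,"wy":0,"wz":0}
    - {"x":0,"y":0,"z":0,"wx":0,"wy":0,"wz":0}

```text
clock: 11.05
eef_pos: [0.4575, 0.0496, 0.0342]
tool_rot: [[0.698, 0.716, -0.001], [0.716, -0.698, -0.001], [-0.001, 0.0, -1.0]]
ft_force: [0.8, 0.4, 0.3]
finger_gap: 0.0598
finger_force: 0.0
```

Emit:
drive_tool:
  series:
    - {"x":0,"y":0,"z":0,"wx":0,"wy":0,"wz":0}
    - {"x":0,"y":0,"z":0,"wx":0,"wy":0,"wz":0}
    - {"x":0,"y":0,"z":0,"wx":0,"wy":0,"wz":0}
    - {"x":0,"y":0,"z":0,"wx":0,"wy":0,"wz":0}
    - {"x":0,"y":0,"z":0,"wx":0,"wy":0,"wz":0}
  fingers: 20

```text
clock: 11.55
eef_pos: [0.4586, 0.0497, 0.0358]
tool_rot: [[0.698, 0.716, 0.003], [0.716, -0.698, 0.001], [0.003, 0.001, -1.0]]
ft_force: [-0.4, 0.8, 5.8]
finger_gap: 0.0289
finger_force: 51.3
```

Emit:
drive_tool:
  series:
    - {"x":0,"y":0,"z":-15,"wx":0,"wy":0,"wz":0}
    - {"x":0,"y":0,"z":-30,"wx":0,"wy":0,"wz":0}
    - {"x":0,"y":0,"z":-30,"wx":0,"wy":0,"wz":0}
    - {"x":0,"y":0,"z":-15,"wx":0,"wy":0,"wz":0}
    - {"x":0,"y":0,"z":0,"wx":0,"wy":0,"wz":0}

```text
clock: 12.05
eef_pos: [0.4583, 0.0497, 0.1257]
tool_rot: [[0.699, 0.715, 0.003], [0.715, -0.699, 0.002], [0.003, 0.001, -1.0]]
ft_force: [-0.2, -0.2, -2.8]
finger_gap: 0.0287
finger_force: 50.4
```

```bash
python3 go.py 561 197 120 -1.419
```

```text
t=12.1 at [458.3  49.7 125.7] ya=-0.773 j6=1.82 gap=28.7 F=[-0.2 -0.2 -2.8] tilt=[0.003  0.0019]
rows 5: x 33.30 y -14.99 z 1.14 wz 0.1291
```

Emit:
drive_tool:
  series:
    - {"x":33.3,"y":-15,"z":0,"wx":0,"wy":0,"wz":0.129}
    - {"x":33.3,"y":-15,"z":0,"wx":0,"wy":0,"wz":0.129}
    - {"x":33.3,"y":-15,"z":0,"wx":0,"wy":0,"wz":0.129}
    - {"x":33.3,"y":-15,"z":0,"wx":0,"wy":0,"wz":0.129}
    - {"x":33.3,"y":-15,"z":0,"wx":0,"wy":0,"wz":0.129}
    - {"x":0,"y":0,"z":0,"wx":0,"wy":0,"wz":0}
    - {"x":0,"y":0,"z":0,"wx":0,"wy":0,"wz":0}
    - {"x":0,"y":0,"z":0,"wx":0,"wy":0,"wz":0}

```text
clock: 12.85
eef_pos: [0.5592, 0.196, 0.1224]
tool_rot: [[0.988, 0.152, -0.002], [0.152, -0.988, -0.001], [-0.002, 0.001, -1.0]]
ft_force: [-0.2, -0.3, -3.6]
finger_gap: 0.0288
finger_force: 50.2
```

```bash
python3 go.py 561.2 196.9 65 -1.419; python3 rel.py .035
```

```text
t=12.8 at [559.2 196.  122.4] ya=-1.418 j6=1.05 gap=28.8 F=[-0.2 -0.3 -3.6] tilt=[-0.0022 -0.001 ]
rows 2: x 1.04 y -0.30 z 28.69 wz 0.0005
12.85 [0.5592 0.196  0.1224] [-0.1751 -0.3124 -3.5685]
top [0.5551 0.1942 0.149  0.0871] rms 0.0007191227798352406 112 in tray frame mm -3.5376415316189105 -66.58043576974978 yaw -0.0027459383533404713
side [0.5594 0.1969 0.1373 0.0872] rms 0.0009955301994476516 426 in tray frame mm -1.1686586459634385 -66.06099161870486 yaw -0.01619196217307886
```

Emit:
drive_tool:
  series:
    - {"x":2.2,"y":-0.3,"z":20,"wx":0,"wy":0,"wz":0}
    - {"x":0,"y":0,"z":25,"wx":0,"wy":0,"wz":0}
    - {"x":0,"y":0,"z":13,"wx":0,"wy":0,"wz":0}
    - {"x":0,"y":0,"z":0,"wx":0,"wy":0,"wz":0}
    - {"x":0,"y":0,"z":0,"wx":0,"wy":0,"wz":0}

```text
clock: 13.45
eef_pos: [0.5626, 0.1971, 0.0671]
tool_rot: [[0.988, 0.152, 0.001], [0.152, -0.988, 0.0], [0.001, -0.0, -1.0]]
ft_force: [0.4, 0.2, -1.9]
finger_gap: 0.0288
finger_force: 50.2
```

```bash
python3 rel.py .0352
```

```text
13.45 [0.5626 0.1971 0.0671] [ 0.444   0.2389 -1.9401]
top [0.5606 0.1957 0.1533 0.0318] rms 0.0008401721633855119 90 in tray frame mm 2.1961775215607693 -65.984532149783 yaw 0.001609909128476944
side [0.5634 0.2039 0.0385 0.0317] rms 0.0019493398674233255 448 in tray frame mm 3.7921505006430265 -59.78439964795391 yaw -0.1150181237612069
```

Emit:
drive_tool:
  series:
    - {"x":-1,"y":0,"z":6,"wx":0,"wy":0,"wz":0}
    - {"x":0,"y":0,"z":7,"wx":0,"wy":0,"wz":0}
    - {"x":0,"y":0,"z":5,"wx":0,"wy":0,"wz":0}
    - {"x":0,"y":0,"z":0,"wx":0,"wy":0,"wz":0}
    - {"x":0,"y":0,"z":0,"wx":0,"wy":0,"wz":0}

```text
clock: 14.05
eef_pos: [0.5612, 0.197, 0.0477]
tool_rot: [[0.988, 0.152, -0.0], [0.152, -0.988, -0.0], [-0.0, 0.0, -1.0]]
ft_force: [0.1, -0.8, -3.4]
finger_gap: 0.0287
finger_force: 50.3
```

Body bottom is about 12.5 mm up, inside the pocket and free of contact.

Emit:
drive_tool:
  series:
    - {"x":0,"y":0,"z":3,"wx":0,"wy":0,"wz":0}
    - {"x":0,"y":0,"z":1.5,"wx":0,"wy":0,"wz":0}
    - {"x":0,"y":0,"z":0,"wx":0,"wy":0,"wz":0}
    - {"x":0,"y":0,"z":0,"wx":0,"wy":0,"wz":0}

```text
clock: 14.45
eef_pos: [0.5612, 0.1971, 0.0434]
tool_rot: [[0.988, 0.152, -0.0], [0.152, -0.988, 0.0], [-0.0, -0.0, -1.0]]
ft_force: [-0.4, -0.5, -3.3]
finger_gap: 0.029
finger_force: 50.3
```

Emit:
drive_tool:
  series:
    - {"x":0,"y":0,"z":1,"wx":0,"wy":0,"wz":0}
    - {"x":0,"y":0,"z":0,"wx":0,"wy":0,"wz":0}

```text
clock: 14.65
eef_pos: [0.5612, 0.1971, 0.0424]
tool_rot: [[0.988, 0.152, -0.0], [0.152, -0.988, 0.0], [-0.0, -0.0, -1.0]]
ft_force: [-0.8, -0.5, -2.2]
finger_gap: 0.0289
finger_force: 50.3
```

Emit:
drive_tool:
  series:
    - {"x":0,"y":0,"z":0,"wx":0,"wy":0,"wz":0}
    - {"x":0,"y":0,"z":0,"wx":0,"wy":0,"wz":0}
    - {"x":0,"y":0,"z":0,"wx":0,"wy":0,"wz":0}
  fingers: 46

```text
clock: 14.95
eef_pos: [0.5616, 0.1973, 0.0432]
tool_rot: [[0.988, 0.152, 0.001], [0.152, -0.988, 0.001], [0.001, -0.0, -1.0]]
ft_force: [0.1, -0.6, 0.5]
finger_gap: 0.0461
finger_force: 0.0
```

Emit:
drive_tool:
  series:
    - {"x":0,"y":0,"z":-15,"wx":0,"wy":0,"wz":0}
    - {"x":0,"y":0,"z":-30,"wx":0,"wy":0,"wz":0}
    - {"x":0,"y":0,"z":-30,"wx":0,"wy":0,"wz":0}
    - {"x":0,"y":0,"z":-25,"wx":0,"wy":0,"wz":0}

```text
clock: 15.35
eef_pos: [0.5618, 0.1972, 0.146]
tool_rot: [[0.988, 0.152, 0.003], [0.152, -0.988, 0.001], [0.003, -0.001, -1.0]]
ft_force: [0.3, 1.3, 0.1]
finger_gap: 0.0459
finger_force: 0.0
```

```bash
python3 go.py 649.3 -47 140 -0.022; python3 go.py 649.3 -47 140 3.12; python3 -c "
from h import *
print(np.round(r.state()['joint_pos'],2))"
```

```text
t=15.3 at [561.8 197.2 146. ] ya=-1.418 j6=1.05 gap=45.9 F=[0.3 1.3 0.1] tilt=[0.0027 0.0011]
rows 11: x -10.97 y 23.12 z 0.55 wz -0.1269
t=15.3 at [561.8 197.2 146. ] ya=-1.418 j6=1.05 gap=45.9 F=[0.3 1.3 0.1] tilt=[0.0027 0.0011]
rows 14: x 17.76 y 11.37 z 0.43 wz 0.1246
[ 0.67  0.04 -0.1   0.   -1.43  1.05]
```

Emit:
drive_tool:
  series:
    - {"x":-6.8,"y":34.8,"z":0,"wx":0,"wy":0,"wz":0}
    - {"x":-6.8,"y":34.8,"z":0,"wx":0,"wy":0,"wz":0}
    - {"x":-6.8,"y":34.8,"z":0,"wx":0,"wy":0,"wz":0}
    - {"x":-6.8,"y":34.8,"z":0,"wx":0,"wy":0,"wz":0.1}
    - {"x":-6.8,"y":34.8,"z":0,"wx":0,"wy":0,"wz":0.12}
    - {"x":0,"y":0,"z":0,"wx":0,"wy":0,"wz":0.12}
    - {"x":0,"y":0,"z":0,"wx":0,"wy":0,"wz":0.12}
    - {"x":0,"y":0,"z":0,"wx":0,"wy":0,"wz":0.12}
  fingers: 60

```text
clock: 16.15
eef_pos: [0.5508, 0.0198, 0.1442]
tool_rot: [[0.908, -0.42, 0.002], [-0.42, -0.908, 0.0], [0.001, -0.001, -1.0]]
ft_force: [0.6, 0.4, -0.4]
finger_gap: 0.06
finger_force: 0.0
```

```bash
python3 go.py 649.3 -47 125 3.12; python3 - <<'E'
from h import *
np.set_printoptions(precision=4,suppress=True)
for n in("top","side"):
    c=read_camera(n); W=cloud(c).reshape(-1,3); W=W[np.isfinite(W[:,0])]; t={"top":(.5485,.2606,.1517),"side":(.5505,.2624,.1535)}[n]
    for nm,s in(("A",1),("pk",0),("B",-1)):
        x=t[0]-.066*s*np.sin(t[2]); y=t[1]+.066*s*np.cos(t[2]); C,S=np.cos(t[2]),np.sin(t[2])
        L=(W[:,:2]-[x,y])@np.array([[C,-S],[S,C]]); P=W[(np.abs(L[:,0])<.07)&(np.abs(L[:,1])<.031)&(W[:,2]>.023)&(W[:,2]<.06)]
        b,e,k=fit(P,sd_body,x,y,t[2],.2,zb=.006,bench=False)
        T=L[(np.abs(L[:,0])<.025)&(np.abs(L[:,1])<.01)]; zt=W[(np.abs(L[:,0])<.026)&(np.abs(L[:,1])<.011),2]
        d=b[:2]-[x,y]; print(n,nm,k,"dx dy",1e3*(d[0]*C+d[1]*S),1e3*(-d[0]*S+d[1]*C),"dyaw",b[2]-t[2],"z",b[3],"rms",e,"midtop",np.median(zt))
    if n=="side":
        p=proj(c,(.549,.262,.02)); cv2.imwrite("pics/tray2.png",cv2.resize(c["pixels"][p[1]-75:p[1]+75,max(0,p[0]-100):p[0]+100],None,fx=4,fy=4))
E
```

```text
t=16.1 at [550.8  19.8 144.2] ya=-2.004 j6=0.74 gap=60.0 F=[ 0.6  0.4 -0.4] tilt=[0.0018 0.0004]
rows 9: x 13.12 y -4.83 z 2.13 wz 0.1288
top A 443 dx dy 0.9396345482811246 -0.2521120715757057 dyaw -0.020757920825870996 z 0.0056975554455516615 rms 0.0016877210177308841 midtop 0.04072261867706141
top pk 342 dx dy 2.515912555728624 1.932693606520348 dyaw -0.06969031795032925 z 0.005907597937635545 rms 0.001939997518269337 midtop 0.040740901476494576
top B 278 dx dy -1.6069525105287332 -0.7165054443784817 dyaw -0.005057720115016817 z 0.006241150552448413 rms 0.001501825976706556 midtop 0.04098165952092894
side A 630 dx dy -0.4440841991160088 0.0636941608098394 dyaw -0.010813972011934236 z 0.005992545029699076 rms 0.0009570483995365274 midtop 0.04083376880887139
side pk 567 dx dy -0.5666658820985445 0.34814123494440463 dyaw 0.0026420244862298825 z 0.006041073998284364 rms 0.0010132870529833988 midtop 0.04115766281526277
side B 506 dx dy -0.11244909098874448 0.25468097186875166 dyaw 0.001678320434627456 z 0.005970535491862259 rms 0.0010128458586968654 midtop 0.04087249510700761
```

View pics/tray2.png

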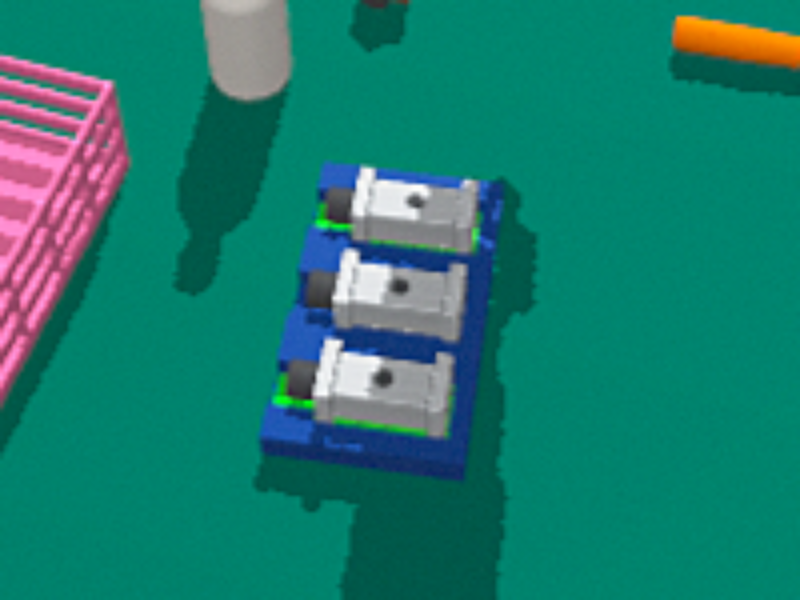

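The crop shows all three bodies level and home: B at px (415,205), the packed one at (400,290), A at (380,385). The fitted z is 6 mm for each. Next is the reject.

Emit:
drive_tool:
  series:
    - {"x":13.1,"y":-4.8,"z":0,"wx":0,"wy":0,"wz":0.128}
    - {"x":13.1,"y":-4.8,"z":0,"wx":0,"wy":0,"wz":0.128}
    - {"x":13.1,"y":-4.8,"z":0,"wx":0,"wy":0,"wz":0.128}
    - {"x":13.1,"y":-4.8,"z":0,"wx":0,"wy":0,"wz":0.128}
    - {"x":13.1,"y":-4.8,"z":0,"wx":0,"wy":0,"wz":0.128}
    - {"x":13.1,"y":-4.8,"z":0,"wx":0,"wy":0,"wz":0.128}
    - {"x":13.1,"y":-4.8,"z":0,"wx":0,"wy":0,"wz":0.128}
    - {"x":13.1,"y":-4.8,"z":0,"wx":0,"wy":0,"wz":0.128}
    - {"x":13.1,"y":-4.8,"z":20,"wx":0,"wy":0,"wz":0.128}
    - {"x":0,"y":0,"z":0,"wx":0,"wy":0,"wz":0}

```text
clock: 17.25
eef_pos: [0.6486, -0.0466, 0.1199]
tool_rot: [[-0.009, -1.0, -0.004], [-1.0, 0.009, 0.0], [-0.0, 0.004, -1.0]]
ft_force: [-0.2, -0.1, -0.7]
finger_gap: 0.0602
finger_force: 0.0
```

```bash
python3 go.py 649.8 -47 32 3.12
```

```text
t=17.2 at [648.6 -46.6 119.9] ya=3.132 j6=-0.24 gap=60.2 F=[-0.2 -0.1 -0.7] tilt=[-0.0041  0.0001]
rows 3: x 0.11 y -0.41 z 29.31 wz 0.0041
```

Emit:
drive_tool:
  series:
    - {"x":0.3,"y":-0.5,"z":29,"wx":0,"wy":0,"wz":0.012}
    - {"x":0,"y":0,"z":29,"wx":0,"wy":0,"wz":0}
    - {"x":0,"y":0,"z":30,"wx":0,"wy":0,"wz":0}
    - {"x":0,"y":0,"z":0,"wx":0,"wy":0,"wz":0}
    - {"x":0,"y":0,"z":0,"wx":0,"wy":0,"wz":0}

```text
clock: 17.75
eef_pos: [0.6502, -0.0458, 0.0357]
tool_rot: [[-0.018, -1.0, 0.0], [-1.0, 0.018, -0.001], [0.001, -0.0, -1.0]]
ft_force: [0.2, 0.1, 0.8]
finger_gap: 0.0601
finger_force: 0.0
```

Emit:
drive_tool:
  series:
    - {"x":0,"y":0,"z":0,"wx":0,"wy":0,"wz":0}
    - {"x":0,"y":0,"z":0,"wx":0,"wy":0,"wz":0}
    - {"x":0,"y":0,"z":0,"wx":0,"wy":0,"wz":0}
    - {"x":0,"y":0,"z":0,"wx":0,"wy":0,"wz":0}
    - {"x":0,"y":0,"z":0,"wx":0,"wy":0,"wz":0}
  fingers: 20

```text
clock: 18.25
eef_pos: [0.6512, -0.0458, 0.0371]
tool_rot: [[-0.02, -1.0, 0.004], [-1.0, 0.02, 0.0], [-0.0, -0.004, -1.0]]
ft_force: [-1.0, 1.7, 5.7]
finger_gap: 0.0288
finger_force: 50.8
```

Emit:
drive_tool:
  series:
    - {"x":0,"y":0,"z":-20,"wx":0,"wy":0,"wz":0}
    - {"x":0,"y":0,"z":-40,"wx":0,"wy":0,"wz":0}
    - {"x":0,"y":0,"z":-40,"wx":0,"wy":0,"wz":0}
    - {"x":0,"y":0,"z":-40,"wx":0,"wy":0,"wz":0}
    - {"x":0,"y":0,"z":-40,"wx":0,"wy":0,"wz":0}
    - {"x":0,"y":0,"z":-20,"wx":0,"wy":0,"wz":0}
    - {"x":0,"y":0,"z":0,"wx":0,"wy":0,"wz":0}

```text
clock: 18.95
eef_pos: [0.6509, -0.0461, 0.2389]
tool_rot: [[-0.021, -1.0, 0.007], [-1.0, 0.021, 0.001], [-0.001, -0.007, -1.0]]
ft_force: [0.5, 0.5, -1.8]
finger_gap: 0.0285
finger_force: 50.1
```

```bash
python3 - <<'E'
from h import *
from go import plan
bx,by,ya=.536,-.3715,-.1725
C,S=np.cos(ya),np.sin(ya)
# tool-y angle options: body yaw = toolyaw - pi/2 (spigot now 1.55 with ya 3.12)
for a,sg in((ya+np.pi/2,1),(ya-np.pi/2,-1)):
    # body yaw = a-pi/2 -> spigot along +box x (sg=1): mid at -10 ; else +10
    ox,oy=-10*sg,8
    x=bx*1e3+ox*C-oy*S; y=by*1e3+ox*S+oy*C; print(sg,x,y,a); plan(x,y,240,a)
E
```

```text
1 527.5215789225178 -361.9022723505558 1.3982963267948967
t=18.9 at [650.9 -46.1 238.9] ya=3.121 j6=-0.26 gap=28.5 F=[ 0.5  0.5 -1.8] tilt=[0.0066 0.0007]
rows 14: x 24.76 y -11.90 z -0.08 wz 0.1230
-1 547.2247535530514 -365.3351879450173 -1.7432963267948964
t=18.9 at [650.9 -46.1 238.9] ya=3.121 j6=-0.26 gap=28.5 F=[ 0.5  0.5 -1.8] tilt=[0.0066 0.0007]
rows 11: x 19.63 y 26.78 z -0.10 wz -0.1290
```

Emit:
drive_tool:
  series:
    - {"x":19.6,"y":26.8,"z":0,"wx":0,"wy":0,"wz":-0.129}
    - {"x":19.6,"y":26.8,"z":0,"wx":0,"wy":0,"wz":-0.129}
    - {"x":19.6,"y":26.8,"z":0,"wx":0,"wy":0,"wz":-0.129}
    - {"x":19.6,"y":26.8,"z":0,"wx":0,"wy":0,"wz":-0.129}
    - {"x":19.6,"y":26.8,"z":0,"wx":0,"wy":0,"wz":-0.129}
    - {"x":19.6,"y":26.8,"z":0,"wx":0,"wy":0,"wz":-0.129}
    - {"x":19.6,"y":26.8,"z":0,"wx":0,"wy":0,"wz":-0.129}
    - {"x":19.6,"y":26.8,"z":0,"wx":0,"wy":0,"wz":-0.129}
    - {"x":19.6,"y":26.8,"z":0,"wx":0,"wy":0,"wz":-0.129}
    - {"x":19.6,"y":26.8,"z":0,"wx":0,"wy":0,"wz":-0.129}

```text
clock: 19.95
eef_pos: [0.5342, -0.3346, 0.2325]
tool_rot: [[0.956, -0.292, -0.002], [-0.292, -0.956, 0.002], [-0.002, -0.001, -1.0]]
ft_force: [0.8, 0.3, -2.0]
finger_gap: 0.0292
finger_force: 50.2
```

Emit:
drive_tool:
  series:
    - {"x":19.6,"y":26.8,"z":0,"wx":0,"wy":0,"wz":-0.129}
    - {"x":0,"y":0,"z":0,"wx":0,"wy":0,"wz":0}
    - {"x":0,"y":0,"z":0,"wx":0,"wy":0,"wz":0}

```text
clock: 20.25
eef_pos: [0.5452, -0.3652, 0.2314]
tool_rot: [[0.985, -0.174, -0.004], [-0.174, -0.985, 0.002], [-0.004, -0.002, -1.0]]
ft_force: [0.4, 1.3, -1.7]
finger_gap: 0.0286
finger_force: 50.3
```

```bash
python3 go.py 547.2 -365.3 215 -1.743; python3 - <<'E'
from h import *
np.set_printoptions(precision=4,suppress=True)
s=r.state();x,y,z=s["eef_pos"]
for n in("top","side"):
    c=read_camera(n); W=cloud(c).reshape(-1,3); W=W[np.isfinite(W[:,0])]
    B=W[(W[:,2]>z-.027)&(W[:,2]<z+.006)]
    print(n,"held",*fit(B,sd_body,x,y,2.97,.08,zb=z-.037,bench=False))
    if n=="side":
        p=proj(c,(.54,-.37,.18)); cv2.imwrite("pics/box1.png",cv2.resize(c["pixels"][p[1]-60:p[1]+90,p[0]-100:p[0]+100],None,fx=4,fy=4))
E
```

```text
t=20.2 at [ 545.2 -365.2  231.4] ya=-1.745 j6=1.68 gap=28.6 F=[ 0.4  1.3 -1.7] tilt=[-0.0038  0.0023]
rows 1: x 1.94 y -0.25 z 16.39 wz -0.0025
top held [ 0.5428 -0.3676  2.9488  0.1947] 0.000959988914845538 273
side held [ 0.5464 -0.363   2.9916  0.1951] 0.0012872832859153523 323
```

View pics/box1.png

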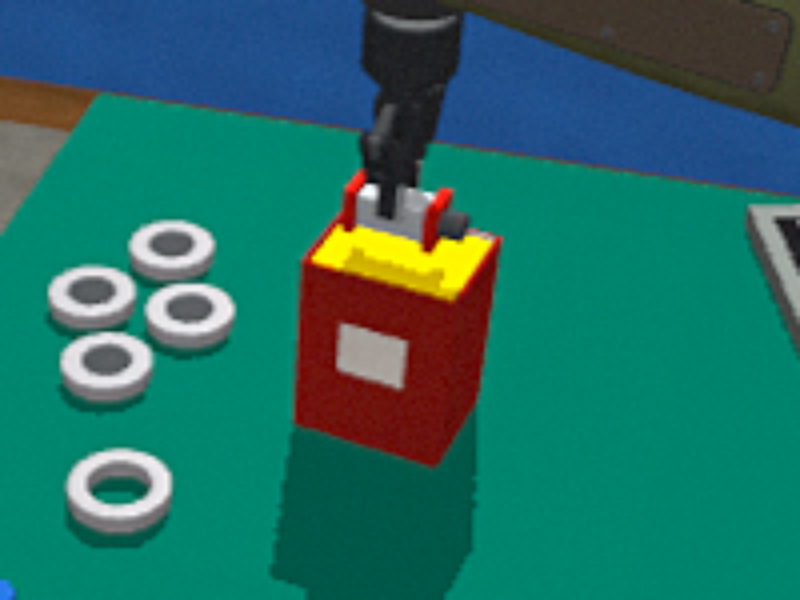

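The crop shows the reject held lying along the mouth at px (400,210), just above the flap. I'll push it down slowly.

Emit:
drive_tool:
  series:
    - {"x":2,"y":0,"z":12,"wx":0,"wy":0,"wz":0}
    - {"x":0,"y":0,"z":12,"wx":0,"wy":0,"wz":0}
    - {"x":0,"y":0,"z":12,"wx":0,"wy":0,"wz":0}
    - {"x":0,"y":0,"z":0,"wx":0,"wy":0,"wz":0}

```text
clock: 20.75
eef_pos: [0.5471, -0.3644, 0.1954]
tool_rot: [[0.985, -0.171, -0.003], [-0.171, -0.985, 0.002], [-0.004, -0.002, -1.0]]
ft_force: [0.3, 0.9, -0.9]
finger_gap: 0.0287
finger_force: 50.4
```

Emit:
drive_tool:
  series:
    - {"x":0,"y":0,"z":12,"wx":0,"wy":0,"wz":0}
    - {"x":0,"y":0,"z":12,"wx":0,"wy":0,"wz":0}
    - {"x":0,"y":0,"z":12,"wx":0,"wy":0,"wz":0}
    - {"x":0,"y":0,"z":12,"wx":0,"wy":0,"wz":0}
    - {"x":0,"y":0,"z":10,"wx":0,"wy":0,"wz":0}
    - {"x":0,"y":0,"z":0,"wx":0,"wy":0,"wz":0}

```text
clock: 21.35
eef_pos: [0.5484, -0.3683, 0.1439]
tool_rot: [[0.985, -0.173, 0.005], [-0.173, -0.985, -0.007], [0.006, 0.006, -1.0]]
ft_force: [-0.4, -8.8, 7.2]
finger_gap: 0.0285
finger_force: 57.1
```

The +y finger linkage is leaning on the rim (8.8 N). I'll lift a little, centre it in the mouth and look at the forces again.

Emit:
drive_tool:
  series:
    - {"x":0,"y":0,"z":-8,"wx":0,"wy":0,"wz":0}
    - {"x":0,"y":6,"z":0,"wx":0,"wy":0,"wz":0}
    - {"x":0,"y":0,"z":0,"wx":0,"wy":0,"wz":0}
    - {"x":0,"y":0,"z":0,"wx":0,"wy":0,"wz":0}

```text
clock: 21.75
eef_pos: [0.5467, -0.3711, 0.1474]
tool_rot: [[0.985, -0.172, -0.001], [-0.172, -0.985, 0.001], [-0.001, -0.001, -1.0]]
ft_force: [0.2, 0.8, 0.1]
finger_gap: 0.0286
finger_force: 57.3
```

```bash
python3 go.py 546 -371 140 -1.743;python3 - <<'E'
from h import *
c=read_camera("side")
p=proj(c,(.54,-.37,.18)); cv2.imwrite("pics/box2.png",cv2.resize(c["pixels"][p[1]-60:p[1]+60,p[0]-70:p[0]+70],None,fx=5,fy=5))
E
```

```text
t=21.8 at [ 546.7 -371.1  147.4] ya=-1.743 j6=1.69 gap=28.6 F=[0.2 0.8 0.1] tilt=[-0.001   0.0008]
rows 1: x -0.66 y -0.02 z 7.40 wz -0.0005
```

View pics/box2.png

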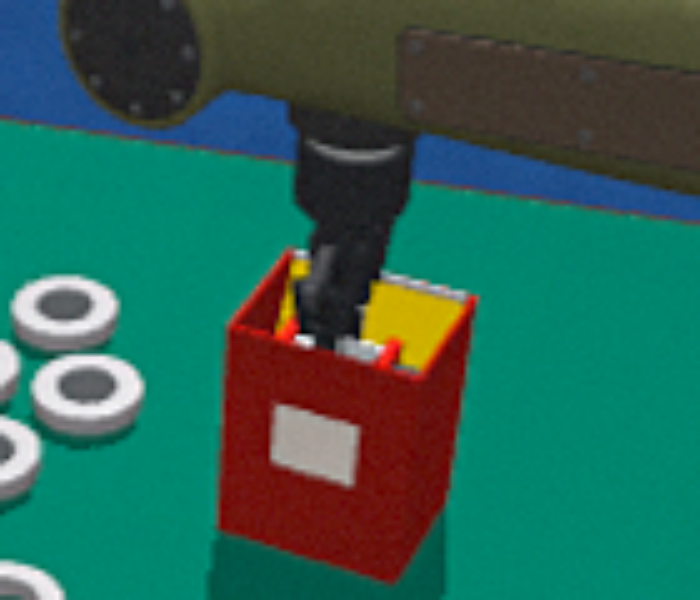

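The crop shows the flap swung down and the body inside the mouth at px (345,350), contact-free. I'll go slightly deeper, then release with a small opening.

Emit:
drive_tool:
  series:
    - {"x":0,"y":1,"z":3,"wx":0,"wy":0,"wz":0}
    - {"x":0,"y":0,"z":2,"wx":0,"wy":0,"wz":0}
    - {"x":0,"y":0,"z":0,"wx":0,"wy":0,"wz":0}
    - {"x":0,"y":0,"z":0,"wx":0,"wy":0,"wz":0}

```text
clock: 22.2
eef_pos: [0.5465, -0.372, 0.1428]
tool_rot: [[0.985, -0.172, -0.001], [-0.172, -0.985, 0.001], [-0.001, -0.001, -1.0]]
ft_force: [0.4, 1.4, -2.2]
finger_gap: 0.0288
finger_force: 57.1
```

Emit:
drive_tool:
  series:
    - {"x":0,"y":0,"z":0,"wx":0,"wy":0,"wz":0}
    - {"x":0,"y":0,"z":0,"wx":0,"wy":0,"wz":0}
    - {"x":0,"y":0,"z":0,"wx":0,"wy":0,"wz":0}
    - {"x":0,"y":0,"z":0,"wx":0,"wy":0,"wz":0}
  fingers: 38

```text
clock: 22.6
eef_pos: [0.5466, -0.3725, 0.144]
tool_rot: [[0.985, -0.172, 0.0], [-0.172, -0.985, -0.0], [0.0, 0.0, -1.0]]
ft_force: [-1.2, 0.6, 0.9]
finger_gap: 0.0381
finger_force: 1.3
```

```bash
python3 go.py 546 -371 240 -1.743;python3 - <<'E'
from h import *
c=read_camera("side")
p=proj(c,(.54,-.37,.18)); cv2.imwrite("pics/box3.png",cv2.resize(c["pixels"][p[1]-60:p[1]+60,p[0]-70:p[0]+70],None,fx=5,fy=5))
E
```

```text
t=22.6 at [ 546.6 -372.5  144. ] ya=-1.744 j6=1.69 gap=38.1 F=[-1.2  0.6  0.9] tilt=[ 0.0004 -0.0004]
rows 3: x -0.28 y -0.45 z -32.01 wz -0.0002
```

View pics/box3.png

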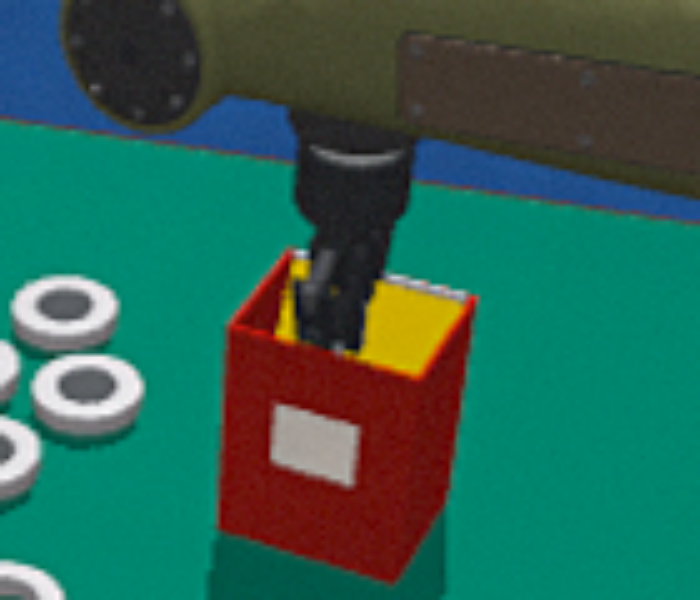

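The crop shows no red flanges in the mouth any more: the body has dropped and the flap rests on the fingers. Retreating.

Emit:
drive_tool:
  series:
    - {"x":0,"y":0,"z":-12,"wx":0,"wy":0,"wz":0}
    - {"x":0,"y":0,"z":-15,"wx":0,"wy":0,"wz":0}
    - {"x":0,"y":0,"z":-15,"wx":0,"wy":0,"wz":0}
    - {"x":0,"y":0,"z":-20,"wx":0,"wy":0,"wz":0}
    - {"x":0,"y":0,"z":-30,"wx":0,"wy":0,"wz":0}
    - {"x":0,"y":0,"z":-40,"wx":0,"wy":0,"wz":0}
    - {"x":-30,"y":0,"z":-10,"wx":0,"wy":0,"wz":0}
    - {"x":-30,"y":0,"z":0,"wx":0,"wy":0,"wz":0}
    - {"x":-30,"y":0,"z":0,"wx":0,"wy":0,"wz":0}
    - {"x":-30,"y":0,"z":0,"wx":0,"wy":0,"wz":0}

```text
clock: 23.65
eef_pos: [0.4272, -0.3519, 0.2874]
tool_rot: [[0.985, -0.172, 0.002], [-0.172, -0.985, -0.002], [0.002, 0.001, -1.0]]
ft_force: [-0.4, 0.1, 1.0]
finger_gap: 0.0383
finger_force: 0.0
```

Emit:
drive_tool:
  series:
    - {"x":0,"y":0,"z":0,"wx":0,"wy":0,"wz":0}
    - {"x":0,"y":0,"z":0,"wx":0,"wy":0,"wz":0}
    - {"x":0,"y":0,"z":0,"wx":0,"wy":0,"wz":0}
    - {"x":0,"y":0,"z":0,"wx":0,"wy":0,"wz":0}
    - {"x":0,"y":0,"z":0,"wx":0,"wy":0,"wz":0}

```text
clock: 24.15
eef_pos: [0.4289, -0.3517, 0.2849]
tool_rot: [[0.985, -0.172, -0.001], [-0.172, -0.985, 0.0], [-0.001, -0.0, -1.0]]
ft_force: [0.2, 0.7, -0.1]
finger_gap: 0.0378
finger_force: 0.0
```

```bash
python3 - <<'E'
from h import *
c=read_camera("side"); cv2.imwrite("pics/final.png",c["pixels"])
W=cloud(c).reshape(-1,3); h,s,v=cv2.cvtColor(c["pixels"],cv2.COLOR_BGR2HSV).reshape(-1,3).T.astype(int)
m=(h>22)&(h<38)&(s>150)&(np.hypot(W[:,0]-.54,W[:,1]+.372)<.12); print("flap z",np.percentile(W[m,2],[2,50,98]),m.sum(),*rect(W[m]))
print(r.state()["clock"],r.state()["eef_pos"],[(d["location"],d["conf"]) for k in("bottle","flange_ring") for d in tip_of("side",k)])
E
```

```text
flap z [0.16934147 0.17327299 0.17713653] 596 [ 536.3 -372. ] [129.2 102.1] 170.5
24.2 [ 0.42881436 -0.35169856  0.28497991] [([0.7176, 0.0927, 0.0007], 0.85), ([0.7318, -0.1878, 0.0039], 0.84)]
```

View pics/final.png

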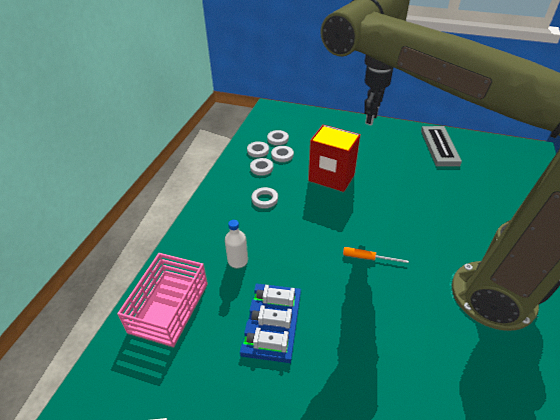

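The final picture shows three bodies seated in the tray around (270,318), the yellow flap shut at (333,138), and the bottle and ring where they were. Handing in.

```bash
python3 -c "
from bench import r
print(r.finish_job())"
```

```text
the job is handed in; nothing more can be done
None
```

Job handed in at about 24 s: both plain bodies are seated in the tray pockets, the reject is in the box with the flap shut, and the bottle, ring and packed body are where they were; the gripper leaned briefly on the box rim at about 11 N while pushing the reject in, well under the 40 N limit.

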